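# Show the grinder's burr carrier to the inspection camera

## Task

Take the upper burr carrier out of the compact grinder: turn it anticlockwise (seen from above) by its grip bar, about a sixth of a turn, until its lugs stand in the gaps of the collar, then lift it straight out. Hold it up in front of the bench inspection camera with its toothed underside squarely facing the lens, centred on the lens axis, 12 cm from the lens to the teeth, and finish while still holding it there, still, in the air. Leave the other things on the worktop where they are.

Things in the scene. Friction and masses are not known exactly. Their poses are not given: they have to be found in the camera images.
- grinder: Compact grinder without its hopper, fixed to the worktop: round dark body, 132 mm across at the foot, a short chute on its front, an aluminium collar on top (104 mm outside, 86 mm inside, top edge 141 mm above the worktop). Origin on its axis at the worktop; z up. The carrier sits on its deck, 110 mm above the worktop.
- collar_centre (a point): Collar axis, level with the collar's top edge; axes as the grinder's. An inner lip (66 mm opening, 8 mm thick) holds the carrier's lugs down; it has two gaps 44 degrees wide, centred at +60 and -120 degrees (anticlockwise) from this x axis, dark ticks outside the collar at each. With the bar at +60 degrees (within 8) the carrier lifts straight out; stops end the turn about 10 degrees beyond.
- carrier_centre (a point): Upper burr carrier, 66 mm tall, 0.25 kg: aluminium disc 62 mm across, 30 mm tall, teeth below, two side lugs (76 mm over them), a black grip bar on top 46 mm long, 12 thick, 36 tall. Point on its axis, 33 mm above the teeth, 33 mm below the bar's top; z from teeth to bar, x along bar and lugs. Starts locked in the collar, bar within 8 degrees of the grinder's x, loose to turn, 2 mm free to rise.
- lens (a point): Centre of the lens face of the inspection camera, a black cylinder 48 mm across on a round foot, fixed to the worktop; lens about 95 mm above it. z: optical axis, out of the lens, 26 degrees off vertical, leaning roughly towards the robot. Hold the carrier with its z along this z, its axis on this axis, its teeth 120 mm out from here; any turn about that axis will do.
- steel_cup: steel cup 76 mm across, 88 mm tall, a bystander; origin at its underside
- shot_glass: clear shot glass 52 mm across, 62 mm tall, a bystander; origin at its underside
- timer: white kitchen timer 62x68x21 mm, a bystander; origin at its underside
- basket: steel filter basket 61 mm across, 22 mm tall, a bystander; origin at its underside
- jigger: dark double-cone jigger 45 mm across, 90 mm tall, a bystander; origin at its underside
- teaspoon: steel teaspoon 138 mm long, a bystander
- tamper: tamper with black handle, 58 mm across, 106 mm tall, standing on the dark mat, a bystander; origin at its underside
- leveller: black round tin 82 mm across, 68 mm tall, on the dark mat, a bystander; origin at its underside
- inspection_camera: the camera's round foot, 90 mm across; origin at its underside, its front faces its -x
Not all that is in view belongs to the job. Leave any brown look-alike of the part that bears carrier_centre alone.

How it is judged (in metres and radians):
On the way, in this order (a step that is already met when the one before it is completed fails the run):
1. the carrier is turned until its lugs stand in the gaps, still seated in the collar (angle between the x axis of carrier_centre and the x axis of collar_centre, either way round above 0.82 rad and horizontal distance between carrier_centre and collar_centre below 0.006 m and z of carrier_centre in the frame of collar_centre below 0.008 m), for 0.1 s.
2. the carrier is lifted straight out of the collar (z of carrier_centre in the frame of collar_centre above 0.04 m and horizontal distance between carrier_centre and collar_centre below 0.03 m and angle between carrier_centre's own z axis and vertical below 0.3 rad), for 0.05 s.
At the end, for the whole second after the job is handed in: The carrier is held still in the fingers, teeth towards the lens: its axis within 12 mm of the lens axis (each way) and within 8 degrees of its direction, the teeth 105 to 135 mm from the lens, touching neither camera nor grinder (x of carrier_centre in the frame of lens between -0.012 and 0.012 m and y of carrier_centre in the frame of lens between -0.012 and 0.012 m and z of carrier_centre in the frame of lens between 0.138 and 0.168 m and angle between the z axis of carrier_centre and the z axis of lens, either way round below 0.14 rad and angle between carrier_centre's own z axis and vertical below 0.8 rad and height (world z) of carrier_centre above 0.19 m and contact force between the fingers and carrier above 2 N and contact force between carrier and inspection_camera below 0.2 N and contact force between carrier and grinder below 0.2 N and linear speed of carrier below 0.02 m/s); the arm keeps its last pose, push and grip.
It fails at once if a bystander is shifted more than 3 cm (distance of any of steel_cup, shot_glass, timer, basket, jigger, teaspoon, tamper, leveller from where it was at the start of the episode above 0.03 m).
It also fails if it takes over 38 s, if anything falls off the work surface, if the arm or the gripper's body presses on something with over 40 N, if the wrist force passes 120 N, or if a joint passes its speed limit or range.

## Robot

A 7-joint arm with a two-finger parallel gripper is mounted at the origin on a cart in front of the work surface, level with it; the furniture and walls round the work are solid. World frame = base frame: x ahead of the robot, y to its left, z up, the work surface at z = 0. Lengths are in mm, angles in rad, forces in N, time in s.
With the tool pointing down it reaches from about 425 to 825 mm from the base axis. Payload 3.6 kg.
Tool frame: the origin (TCP) lies at the very end of the fingers, on their centre line; the grasp point (between the pads) lies 19 mm behind it (bot.hold_point_z is the distance from the TCP to the grasp point, in mm); z points along the fingers, y is the line along which they close (so a half turn about z gives the same grasp; the last joint's range is limited). The gripper opens to 93 mm and grips with 3 to 60 N. Pads are 15 mm wide; open, the fingers measure 128 mm over their backs; the gripper's body (75 mm by 188 mm) begins 65 mm behind the grasp point.
Start: joints at [1.242, 0.615, -0.013, 1.423, 0.008, 1.103, -0.04], TCP at [193.838, -620.394, 218.64] pointing down, gripper open.
Joint ranges: [-3.12, 3.12], [-0.3, 2.06], [-1.34, 1.32], [0.26, 2.42], [-1.36, 4.5], [0.01, 1.98], [-2.84, 2.84]. Speed limits (rad/s): [2.79, 2.79, 3.14, 3.14, 3.14, 3.14, 3.14].

## Interface

Orientations are given as a unit quaternion [x, y, z, w].
In Python, from station import sense, cams, finish_job, bot gives the robot as it stands.
- The arm moves only by the tool play_rows, never from a script. Its argument "series" is a list of rows, each an object of numbers: "tx", "ty", "tz": the shift along the world's x, y, z in units of 0.3 m (1.0 is 0.3 m); "rx", "ry", "rz": the turn, a rotation vector about the world's x, y, z in units of 2 pi rad (1.0 is 2 pi rad); "claw": the opening, from 0 (shut) to 1 (fully open). A call has exactly 8 rows; each row shifts and turns the commanded pose from where the row before left it; what a row does not reach is not made up. A row lasts 1/10 s, in which the tool goes at most 50 mm and 8.59 degrees, less where a joint would pass 70% of its speed; a pose out of reach is approached as far as the arm can. A call with a number of a shift or a turn outside -1 to 1 is refused whole. A call with a gripper value outside its range is refused whole. The fingers move at their own pace and stop on an object; the grip force is fixed at half the most. Time passes only in rows, so rows that do not move let the fingers close, or fill a call up. It gives the time, the measured TCP pose, the force, the opening and the grip force at its end, in the units of the state.
- sense(): the state, without advancing time (a new reading comes with each control period).
- cams.camera(name): name is "scene" or "top" or "wrist"; returns (picture, depth): 384x512x3 uint8, blue, green, red; 384x512 float32, mm along the optical axis (not along the pixel's ray), 0 where there is no reading.
- cams.camera_model(name): a dict with "intrinsics" (3x3 intrinsics, pixels), "k1" (the pictures are not rectified: a ray, as slopes to the right and down, at radius r is drawn at 1 + k1 r^2 times it, then the intrinsics apply), "cam_to_world" (4x4, takes a point from camera to world coordinates). Camera axes: x right, y down, z forward; pixel columns grow to the right and rows downward; lengths in mm; the calibration is good to about 2 mm. A picture is of the moment at which its call begins: read the wrist's pose just before it. camera_model takes no time and is no camera call; for the wrist camera it gives the pose at the moment of the call.
- finish_job(): hands the job in; it is judged then, once.
The state is a dict: "time_s": time; "joint_positions": joint angles; "qd": joint speeds; "effort": joint torques, N m; "tool_pos": TCP position; "ee_rot": TCP orientation; "wrist_force": force on the tool from outside, world axes, zero at the start; "ft_torque": the same for the moment, N m; "gripper_width": opening from 0.0 (shut) to 1.0 (fully open); "grasp_force": force on a finger pad.
Only numpy, scipy, OpenCV 4.12 (cv2) and the standard library are available. Lean on these libraries where they do the work, as an engineer would, in place of code of your own. Each camera call takes 0.05 s, during which the arm holds its last target. There are 200 camera calls.

## Working session

There is one attempt and no reset: what is moved stays moved. The work goes in short steps, Python scripts to look and compute and a tool call to move; the robot and the scene stay as the last step left them, time stands still between calls to the robot, and variables do not carry over. Pictures are saved under pics/ and viewed, at most 10 in all, crops included, and the job is handed in when it is done.

Besides the shell and the picture viewer there is one more tool, called after "Request:" by a JSON object that holds its "api" and its "payload", one argument or row to a line. play_rows: Moves the arm, as the interface text tells. Its arguments: {"type":"object","properties":{"series":{"type":"array","items":{"type":"object","properties":{"tx":{"type":"number"},"ty":{"type":"number"},"tz":{"type":"number"},"rx":{"type":"number"},"ry":{"type":"number"},"rz":{"type":"number"},"claw":{"type":"number"}}}}},"required":["series"]}

```bash
mkdir -p pics; ls; cat > h.py <<'E'
import numpy as np, cv2
from station import sense, cams, finish_job, bot
def grab(n):
    m=cams.camera_model(n); p,d=cams.camera(n); np.savez('%s.npz'%n,p=p,d=d,K=m['intrinsics'],k1=m['k1'],T=m['cam_to_world']); return p,d,m
def load(n): return dict(np.load('%s.npz'%n))
def rays(uv,f):
    K=np.array(f['K']);uv=np.atleast_2d(uv).astype(float)
    s=cv2.undistortPoints(uv[:,None],K,np.array([float(f['k1']),0,0,0,0]))[:,0]
    return np.c_[s,np.ones(len(s))]
def plane(uv,f,z):
    T=np.array(f['T']);r=rays(uv,f)@T[:3,:3].T;o=T[:3,3]
    return o+r*((z-o[2])/r[:,2])[:,None]
def cloud(f):
    h,w=f['d'].shape;v,u=np.mgrid[:h,:w]
    c=rays(np.c_[u.ravel(),v.ravel()],f)*f['d'].reshape(-1,1)
    T=np.array(f['T']);return (c@T[:3,:3].T+T[:3,3]).reshape(h,w,3)
E
python3 - <<'E'
from h import *
for n in ['scene','top']:
    p,d,m=grab(n); cv2.imwrite(f'pics/{n}0.png',cv2.resize(p,(768,576)))
    print(n,np.round(m['cam_to_world'],3).tolist(),m['intrinsics'],m['k1'],(d>0).mean())
s=sense();print(s['time_s'],s['tool_pos'],s['ee_rot'])
E
```

```text
pics
scene [[-0.8, -0.458, 0.388, -142.618], [-0.6, 0.604, -0.525, 960.138], [0.007, -0.652, -0.758, 1506.644], [0.0, 0.0, 0.0, 1.0]] [[495.02425174   0.         258.60656482]
 [  0.         495.02425174 201.74390251]
 [  0.           0.           1.        ]] -0.10520055546401878 0.9868672688802084
top [[0.015, -0.984, 0.176, 330.923], [-1.0, -0.017, -0.012, -2.38], [0.015, -0.176, -0.984, 1407.102], [0.0, 0.0, 0.0, 1.0]] [[419.5606968    0.         259.19167376]
 [  0.         419.5606968  190.87399434]
 [  0.           0.           1.        ]] -0.0618364625871223 0.9957784016927084
0.1 [ 193.63849522 -619.75122026  217.60268255] [ 9.88554177e-01  1.50861967e-01 -1.71317912e-04 -1.13033782e-03]
```

View pics/scene0.png

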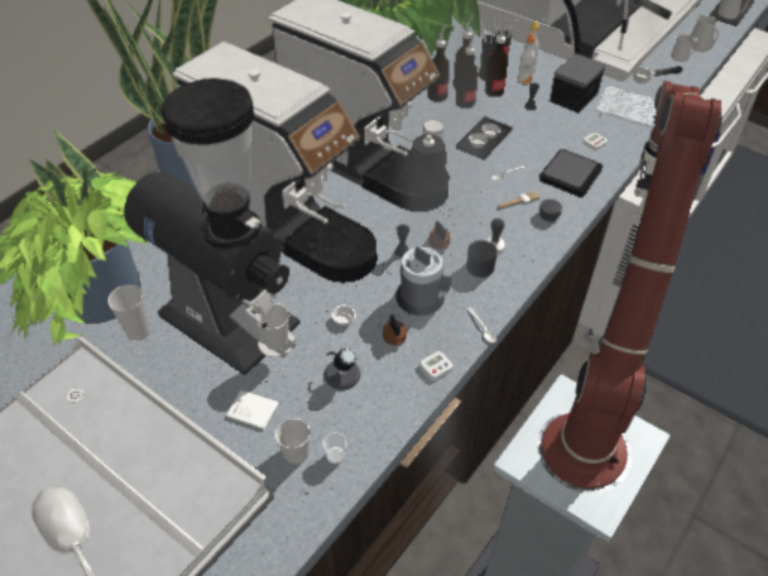

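View pics/top0.png

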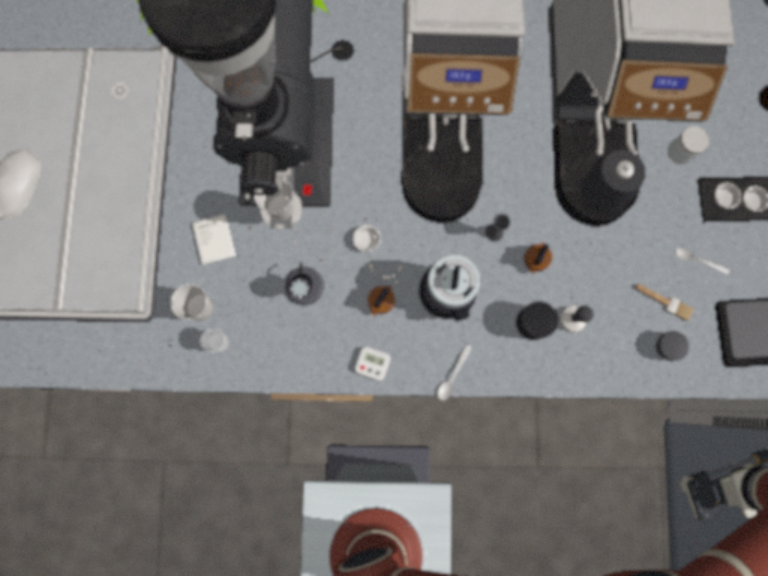

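The carrier candidates in the top view (768 px wide) are:
- Grey disc with a black bar inside the collar, at (451,280).
- Brown look-alikes at (380,298) and (538,257).

The one in the collar fits, since it is aluminium and seated in the grinder. The inspection camera is at (302,285). I'll confirm with a crop and measure.

```bash
python3 - <<'E'
from h import *
t,s=load('top'),load('scene')
a=cv2.resize(t['p'][160:225,165:335],(800,306),interpolation=3)
b=cv2.resize(s['p'][155:265,205:305],(270,290),interpolation=3); 
b=np.hstack([cv2.resize(s['p'][155:215,255:305],(240,288),interpolation=3),cv2.resize(s['p'][220:265,205:255],(320,288),interpolation=3)])
b=np.hstack([b,np.zeros((288,240,3),np.uint8)])
cv2.imwrite('pics/crop1.png',np.vstack([a,b]))
for n,f in (('top',t),('scene',s)):
    P=cloud(f); np.set_printoptions(suppress=True)
    c0=plane([[451/1.5,285/1.5]] if n=='top' else [[421/1.5,262/1.5]],f,141)[0]; print(n,'c0',c0)
    l0=plane([[302/1.5,285/1.5]] if n=='top' else [[345/1.5,358/1.5]],f,95)[0]; print('l0',l0)
    near=np.hypot(P[...,0]-c0[0],P[...,1]-c0[1])<75
    for lo,hi in((132,150),(160,190)):
        m=near&(P[...,2]>lo)&(P[...,2]<hi); q=P[m]; 
        if len(q)<5: print(lo,len(q)); continue
        mr=cv2.minAreaRect(q[:,:2].astype(np.float32)); print(lo,len(q),q.mean(0),np.median(q[:,2]),mr,cv2.minEnclosingCircle(q[:,:2].astype(np.float32)))
    nl=(np.hypot(P[...,0]-l0[0],P[...,1]-l0[1])<55)&(P[...,2]>60); q=P[nl]; print('lens pts',len(q),q.mean(0),q.max(0),q.min(0))
    print(np.round(P[::1,::1][nl][::max(1,len(q)//25)],0).tolist())
E
```

```text
top c0 [ 562.00910961 -144.78377143  141.        ]
l0 [564.84642317 165.8448969   95.        ]
132 713 [ 574.80679822 -151.18116862  139.74362584] 139.96263227885993 ((575.6071166992188, -150.90325927734375), (101.6027603149414, 101.83650970458984), 87.96936798095703) ((576.3026123046875, -151.6643524169922), 52.610198974609375)
160 62 [ 574.26932562 -151.07474293  174.6249902 ] 175.161412245767 ((574.384033203125, -151.76315307617188), (11.887612342834473, 44.09624099731445), 82.63562774658203) ((574.612548828125, -151.00880432128906), 22.181303024291992)
lens pts 207 [569.33961352 170.21413696  90.50788882] [616.56816705 194.92371819 105.12549083] [543.07163741 149.05380113  63.97768434]
[[616.0, 175.0, 68.0], [599.0, 172.0, 68.0], [596.0, 162.0, 68.0], [589.0, 163.0, 85.0], [584.0, 171.0, 96.0], [581.0, 184.0, 93.0], [582.0, 158.0, 93.0], [576.0, 176.0, 102.0], [580.0, 153.0, 85.0], [573.0, 170.0, 102.0], [571.0, 193.0, 93.0], [570.0, 166.0, 101.0], [567.0, 188.0, 101.0], [567.0, 163.0, 101.0], [563.0, 185.0, 101.0], [564.0, 160.0, 102.0], [561.0, 182.0, 99.0], [561.0, 157.0, 98.0
[... 822 characters left out ...]
9643 104.82526572] [539.23300253 152.20052953  60.14824168]
[[585.0, 158.0, 87.0], [582.0, 167.0, 93.0], [563.0, 156.0, 97.0], [574.0, 176.0, 102.0], [561.0, 159.0, 95.0], [595.0, 175.0, 78.0], [565.0, 170.0, 98.0], [551.0, 154.0, 91.0], [565.0, 181.0, 103.0], [555.0, 161.0, 90.0], [573.0, 183.0, 93.0], [559.0, 167.0, 87.0], [588.0, 183.0, 75.0], [560.0, 183.0, 97.0], [548.0, 164.0, 88.0], [568.0, 190.0, 92.0], [551.0, 177.0, 93.0], [582.0, 191.0, 76.0], [553.0, 191.0, 99.0], [542.0, 171.0, 88.0], [565.0, 194.0, 88.0], [545.0, 184.0, 94.0], [579.0, 195.0, 70.0], [554.0, 190.0, 86.0], [543.0, 171.0, 75.0], [557.0, 193.0, 81.0], [543.0, 176.0, 74.0], [558.0, 187.0, 68.0], [560.0, 190.0, 63.0]]
```

View pics/crop1.png

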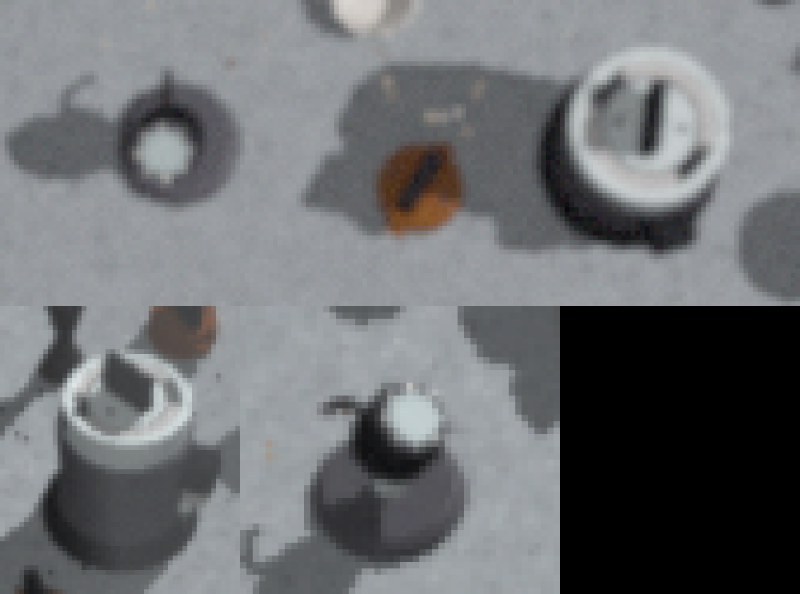

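The crop shows the aluminium carrier with its black bar (upper right, top view), nearly along world x. The collar's dark gaps are at crop px (608,90) and (692,160). The brown part at (418,187) is the look-alike. The lens face is pale, at (163,150).

```bash
python3 - <<'E'
from h import *
from scipy.spatial.transform import Rotation as R
print([a for a in dir(bot) if a[0]!='_'], bot.hold_point_z)
s=sense(); W=np.eye(4);W[:3,:3]=R.from_quat(s['ee_rot']).as_matrix();W[:3,3]=s['tool_pos']
m=cams.camera_model('wrist');np.set_printoptions(suppress=True,precision=3)
print(np.linalg.inv(W)@m['cam_to_world'],m['intrinsics'],m['k1']); np.save('tc.npy',np.linalg.inv(W)@m['cam_to_world'])
# lens plane fits, normal tilt
for n in('top','scene'):
    f=load(n);P=cloud(f);g=f['p'].min(2)>150
    m=g&(np.hypot(P[...,0]-563,P[...,1]-172)<32)&(P[...,2]>80);q=P[m];c=q.mean(0);u,sv,vt=np.linalg.svd(q-c)
    nn=vt[2]*np.sign(vt[2,2]);print(n,len(q),c,nn,np.degrees(np.arccos(nn[2])),np.degrees(np.arctan2(nn[1],nn[0])),sv/len(q)**.5)
    # camera foot: low dark points
E
```

```text
['PlanningError', 'hold_point_z'] 18.8
[[   0.      -0.96    -0.279   77.398]
 [   1.       0.       0.001    0.084]
 [  -0.001   -0.279    0.96  -165.274]
 [   0.       0.       0.       1.   ]] [[280.842   0.    251.283]
 [  0.    280.842 199.916]
 [  0.      0.      1.   ]] -0.036659343618427855
top 60 [557.706 171.713  94.932] [-0.418  0.004  0.909] 24.69162070389539 179.47328323320988 [7.593 6.658 2.537]
scene 57 [557.129 170.054  94.191] [-0.435 -0.101  0.895] 26.548117161293575 -166.95134778349927 [8.589 7.825 3.426]
```

Request:
{"api": "play_rows", "payload": {
  "series": [
    {"tx":0.08,"ty":0.098,"tz":0.034,"rz":-0.0042,"claw":1},
    {"tx":0.08,"ty":0.098,"tz":0.034,"rz":-0.0042,"claw":1},
    {"tx":0.08,"ty":0.098,"tz":0.034,"rz":-0.0042,"claw":1},
    {"tx":0.08,"ty":0.098,"tz":0.034,"rz":-0.0042,"claw":1},
    {"tx":0.08,"ty":0.098,"tz":0.034,"rz":-0.0042,"claw":1},
    {"tx":0.08,"ty":0.098,"tz":0.034,"rz":-0.0042,"claw":1},
    {"tx":0.08,"ty":0.098,"tz":0.034,"rz":-0.0042,"claw":1},
    {"tx":0.08,"ty":0.098,"tz":0.034,"rz":-0.0042,"claw":1}
  ]
}}

```text
invalid input
```

Request:
{"api": "play_rows", "payload": {
  "series": [
    {"tx":0.08,"ty":0.098,"rz":-0.0042,"claw":1},
    {"tx":0.08,"ty":0.098,"rz":-0.0042,"claw":1},
    {"tx":0.08,"ty":0.098,"rz":-0.0042,"claw":1},
    {"tx":0.08,"ty":0.098,"rz":-0.0042,"claw":1},
    {"tx":0.08,"ty":0.098,"rz":-0.0042,"claw":1},
    {"tx":0.08,"ty":0.098,"rz":-0.0042,"claw":1},
    {"tx":0.07,"ty":0.098,"rz":-0.0042,"claw":1},
    {"claw":1}
  ]
}}

```text
invalid input
```

Request:
{"api": "play_rows", "payload": {
  "series": [
    {"tx":0.08,"ty":0.098,"tz":0.034,"rx":0,"ry":0,"rz":-0.0042,"claw":1},
    {"tx":0.08,"ty":0.098,"tz":0.034,"rx":0,"ry":0,"rz":-0.0042,"claw":1},
    {"tx":0.08,"ty":0.098,"tz":0.034,"rx":0,"ry":0,"rz":-0.0042,"claw":1},
    {"tx":0.08,"ty":0.098,"tz":0.034,"rx":0,"ry":0,"rz":-0.0042,"claw":1},
    {"tx":0.08,"ty":0.098,"tz":0.034,"rx":0,"ry":0,"rz":-0.0042,"claw":1},
    {"tx":0.08,"ty":0.098,"tz":0.034,"rx":0,"ry":0,"rz":-0.0042,"claw":1},
    {"tx":0.08,"ty":0.098,"tz":0.034,"rx":0,"ry":0,"rz":-0.0042,"claw":1},
    {"tx":0.08,"ty":0.098,"tz":0.034,"rx":0,"ry":0,"rz":-0.0042,"claw":1}
  ]
}}

```text
time_s: 0.9
tool_pos: [386.4, -383.6, 300.2]
ee_rot: [0.999, 0.045, -0.0, -0.0]
wrist_force: [0.3, -0.5, -0.2]
gripper_width: 1.001
grasp_force: 0.0
```

Request:
{"api": "play_rows", "payload": {
  "series": [
    {"tx":0.09,"ty":0.11,"tz":0,"rx":0,"ry":0,"rz":-0.005,"claw":1},
    {"tx":0.09,"ty":0.11,"tz":0,"rx":0,"ry":0,"rz":-0.005,"claw":1},
    {"tx":0.09,"ty":0.11,"tz":0,"rx":0,"ry":0,"rz":-0.005,"claw":1},
    {"tx":0.09,"ty":0.11,"tz":0,"rx":0,"ry":0,"rz":-0.005,"claw":1},
    {"tx":0.09,"ty":0.11,"tz":0,"rx":0,"ry":0,"rz":-0.005,"claw":1},
    {"tx":0.09,"ty":0.11,"tz":0,"rx":0,"ry":0,"rz":-0.005,"claw":1},
    {"tx":0.09,"ty":0.115,"tz":0,"rx":0,"ry":0,"rz":-0.0045,"claw":1},
    {"tx":0,"ty":0,"tz":0,"rx":0,"ry":0,"rz":0,"claw":1}
  ]
}}

```text
time_s: 1.7
tool_pos: [578.2, -143.7, 299.0]
ee_rot: [0.998, -0.056, 0.0, -0.003]
wrist_force: [0.5, -0.1, -0.3]
gripper_width: 1.0
grasp_force: 0.0
```

```bash
python3 - <<'E'
from h import *
s=sense();p,d,m=grab('wrist');print(s['tool_pos'],s['ee_rot'])
cv2.imwrite('pics/w1.png',cv2.resize(p,(768,576),interpolation=3))
f=load('wrist');P=cloud(f)
for lo,hi in((135,147),(165,185)):
    q=P[(np.hypot(P[...,0]-575,P[...,1]+151)<60)&(P[...,2]>lo)&(P[...,2]<hi)]
    x=q[:,:2].astype(np.float32);print(lo,len(q),q.mean(0),np.median(q[:,2]),cv2.minAreaRect(x),cv2.minEnclosingCircle(x))
E
```

```text
[ 578.23839918 -143.70959484  299.00035133] [ 9.98417765e-01 -5.61371527e-02  1.60698056e-04 -3.24986472e-03]
135 4621 [ 578.04170563 -152.33532591  139.3403576 ] 139.36300628520064 ((575.8120727539062, -152.16175842285156), (102.51292419433594, 102.99342346191406), 36.98417663574219) ((575.5835571289062, -151.88697814941406), 51.93622970581055)
165 476 [ 577.04707211 -151.9900501   174.21152083] 174.6061517264094 ((576.0369873046875, -151.97019958496094), (11.985658645629883, 45.28547286987305), 83.72615814208984) ((576.0958251953125, -151.54002380371094), 22.685260772705078)
```

View pics/w1.png

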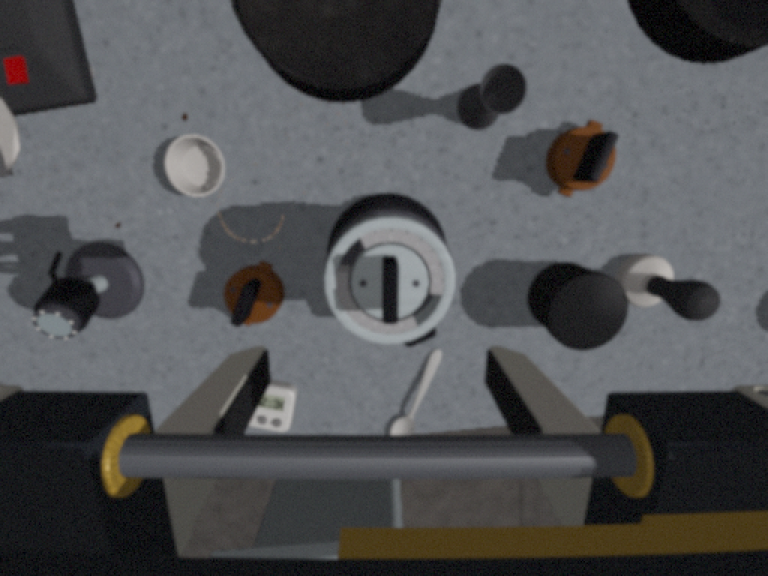

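The wrist view (768 px) shows the bar at (390,290), centred in the collar. The gaps are near (355,248) and (430,320). The lens is at left, (55,322).

```bash
python3 - <<'E'
from h import *
f=load('wrist');P=cloud(f);d=P-np.array([575.7,-152,0]);r=np.hypot(d[...,0],d[...,1])
g=(r>34)&(r<42)&(P[...,2]<131)&(P[...,2]>95);q=d[g];a=np.degrees(np.arctan2(q[:,1],q[:,0]));print('gap',g.sum(),[ (round(x.min()),round(x.max()),round(np.median(x))) for x in (a[a>0],a[a<0]) if len(x)])
# brightness around annulus on lip plane
th=np.radians(np.arange(-180,180,6));gray=f['p'].mean(2);T=f['T']
X=np.c_[575.7+38*np.cos(th),-152+38*np.sin(th),np.full(len(th),139)]
c=(X-T[:3,3])@T[:3,:3];uv,_=cv2.projectPoints(c,np.zeros(3),np.zeros(3),f['K'],np.array([float(f['k1']),0,0,0,0]))
v=cv2.remap(gray.astype(np.float32),uv[:,0,0].astype(np.float32)[:,None],uv[:,0,1].astype(np.float32)[:,None],1)[:,0]
print([(int(round(np.degrees(t))),int(x)) for t,x in zip(th,v)])
m=(f['p'].min(2)>120)&(np.hypot(P[...,0]-557,P[...,1]-171)<32)&(P[...,2]>80)
q=P[m];c=q.mean(0);u,sv,vt=np.linalg.svd(q-c);print('lens',m.sum(),c,vt[2],sv/len(q)**.5)
E
```

```text
gap 233 [(32, 160, 61), (-162, -88, -132)]
[(-180, 140), (-174, 147), (-168, 149), (-162, 147), (-156, 144), (-150, 89), (-144, 79), (-138, 76), (-132, 76), (-126, 73), (-120, 69), (-114, 81), (-108, 143), (-102, 146), (-96, 150), (-90, 148), (-84, 149), (-78, 152), (-72, 147), (-66, 148), (-60, 149), (-54, 147), (-48, 149), (-42, 151), (-36, 148), (-30, 147), (-24, 149), (-18, 148), (-12, 149), (-6, 149), (0, 149), (6, 149), (12, 148), (18, 147), (24, 145), (30, 59), (36, 35), (42, 41), (48, 39), (54, 40), (60, 43), (66, 70), (72, 81), (78, 88), (84, 89), (90, 90), (96, 89), (102, 89), (108, 89), (114, 91), (120, 101), (126, 142), (132, 146), (138, 149), (144, 146), (150, 147), (156, 152), (162, 146), (168, 145), (174, 146)]
lens 221 [558.20769079 170.8943336   94.33358964] [-0.42732862 -0.0225557   0.90381496] [7.99353999 7.38121909 0.60427673]
```

Request:
{"api": "play_rows", "payload": {
  "series": [
    {"tx":-0.007,"ty":-0.027,"tz":-0.06,"rx":0,"ry":0,"rz":0,"claw":0.6},
    {"tx":0,"ty":0,"tz":-0.1,"rx":0,"ry":0,"rz":0,"claw":0.6},
    {"tx":0,"ty":0,"tz":-0.1,"rx":0,"ry":0,"rz":0,"claw":0.6},
    {"tx":0,"ty":0,"tz":-0.07,"rx":0,"ry":0,"rz":0,"claw":0.6},
    {"tx":0,"ty":0,"tz":-0.05,"rx":0,"ry":0,"rz":0,"claw":0.6},
    {"tx":0,"ty":0,"tz":-0.03,"rx":0,"ry":0,"rz":0,"claw":0.6},
    {"tx":0,"ty":0,"tz":0,"rx":0,"ry":0,"rz":0,"claw":0.6},
    {"tx":0,"ty":0,"tz":0,"rx":0,"ry":0,"rz":0,"claw":0.6}
  ]
}}

```text
time_s: 2.55
tool_pos: [572.9, -161.5, 177.8]
ee_rot: [0.998, -0.063, 0.0, 0.0]
wrist_force: [-0.3, 0.1, 0.4]
gripper_width: 0.6
grasp_force: 0.0
```

Request:
{"api": "play_rows", "payload": {
  "series": [
    {"tx":0.01,"ty":0.032,"tz":0,"rx":0,"ry":0,"rz":0.0025,"claw":0.6},
    {"tx":0,"ty":0,"tz":0,"rx":0,"ry":0,"rz":0,"claw":0.6},
    {"tx":0,"ty":0,"tz":-0.03,"rx":0,"ry":0,"rz":0,"claw":0.6},
    {"tx":0,"ty":0,"tz":-0.03,"rx":0,"ry":0,"rz":0,"claw":0.6},
    {"tx":0,"ty":0,"tz":-0.02,"rx":0,"ry":0,"rz":0,"claw":0.6},
    {"tx":0,"ty":0,"tz":-0.02,"rx":0,"ry":0,"rz":0,"claw":0.6},
    {"tx":0,"ty":0,"tz":0,"rx":0,"ry":0,"rz":0,"claw":0.6},
    {"tx":0,"ty":0,"tz":0,"rx":0,"ry":0,"rz":0,"claw":0.6}
  ]
}}

```text
time_s: 3.35
tool_pos: [575.7, -151.3, 147.0]
ee_rot: [0.999, -0.055, -0.0, -0.0]
wrist_force: [0.6, 0.5, 0.3]
gripper_width: 0.601
grasp_force: 0.0
```

Aligned, so I'll close now.

Request:
{"api": "play_rows", "payload": {
  "series": [
    {"tx":0,"ty":-0.002,"tz":0,"rx":0,"ry":0,"rz":0,"claw":0},
    {"tx":0,"ty":0,"tz":0,"rx":0,"ry":0,"rz":0,"claw":0},
    {"tx":0,"ty":0,"tz":0,"rx":0,"ry":0,"rz":0,"claw":0},
    {"tx":0,"ty":0,"tz":0,"rx":0,"ry":0,"rz":0,"claw":0},
    {"tx":0,"ty":0,"tz":0,"rx":0,"ry":0,"rz":0,"claw":0},
    {"tx":0,"ty":0,"tz":0,"rx":0,"ry":0,"rz":0,"claw":0},
    {"tx":0,"ty":0,"tz":0,"rx":0,"ry":0,"rz":0,"claw":0},
    {"tx":0,"ty":0,"tz":0,"rx":0,"ry":0,"rz":0,"claw":0}
  ]
}}

```text
time_s: 4.15
tool_pos: [575.8, -151.5, 147.2]
ee_rot: [0.999, -0.055, 0.0, -0.0]
wrist_force: [-0.1, 0.9, -0.5]
gripper_width: 0.128
grasp_force: 30.0
```

Request:
{"api": "play_rows", "payload": {
  "series": [
    {"tx":0,"ty":0,"tz":0,"rx":0,"ry":0,"rz":0.01,"claw":0},
    {"tx":0,"ty":0,"tz":0,"rx":0,"ry":0,"rz":0.014,"claw":0},
    {"tx":0,"ty":0,"tz":0,"rx":0,"ry":0,"rz":0.014,"claw":0},
    {"tx":0,"ty":0,"tz":0,"rx":0,"ry":0,"rz":0.014,"claw":0},
    {"tx":0,"ty":0,"tz":0,"rx":0,"ry":0,"rz":0.014,"claw":0},
    {"tx":0,"ty":0,"tz":0,"rx":0,"ry":0,"rz":0.014,"claw":0},
    {"tx":0,"ty":0,"tz":0,"rx":0,"ry":0,"rz":0.014,"claw":0},
    {"tx":0,"ty":0,"tz":0,"rx":0,"ry":0,"rz":0.01,"claw":0}
  ]
}}

```text
time_s: 4.95
tool_pos: [575.7, -152.3, 147.2]
ee_rot: [0.963, 0.27, -0.0, 0.0]
wrist_force: [-0.2, -1.1, 0.5]
gripper_width: 0.128
grasp_force: 30.0
```

Request:
{"api": "play_rows", "payload": {
  "series": [
    {"tx":0,"ty":0,"tz":0,"rx":0,"ry":0,"rz":0.012,"claw":0},
    {"tx":0,"ty":0,"tz":0,"rx":0,"ry":0,"rz":0.012,"claw":0},
    {"tx":0,"ty":0,"tz":0,"rx":0,"ry":0,"rz":0.012,"claw":0},
    {"tx":0,"ty":0,"tz":0,"rx":0,"ry":0,"rz":0.012,"claw":0},
    {"tx":0,"ty":0,"tz":0,"rx":0,"ry":0,"rz":0,"claw":0},
    {"tx":0,"ty":0,"tz":0,"rx":0,"ry":0,"rz":0,"claw":0},
    {"tx":0,"ty":0,"tz":0,"rx":0,"ry":0,"rz":0,"claw":0},
    {"tx":0,"ty":0,"tz":0,"rx":0,"ry":0,"rz":0,"claw":0}
  ]
}}

```text
time_s: 5.75
tool_pos: [575.7, -152.3, 147.2]
ee_rot: [0.912, 0.41, -0.0, 0.0]
wrist_force: [0.4, -2.0, -0.5]
gripper_width: 0.13
grasp_force: 30.0
```

```bash
python3 - <<'E'
from h import *
s=sense();p,d,m=grab('wrist');print(s['tool_pos'],s['ee_rot'],s['ft_torque'],s['joint_positions'])
t,_,_=grab('top')
a=cv2.resize(p,(512,384));b=cv2.resize(t[165:225,270:330],(384,384),interpolation=3)[:,:280]
cv2.imwrite('pics/w2.png',np.hstack([a,b]))
E
```

```text
[ 575.72407338 -152.28659864  147.23765115] [ 9.12118652e-01  4.09926136e-01 -1.51511725e-04  3.22315782e-04] [-0.28007776 -0.05390384  0.04926784] [ 0.40520674  0.62059638 -0.29761486  1.66957412  0.22312914  0.88476046
 -0.70812456]
```

View pics/w2.png

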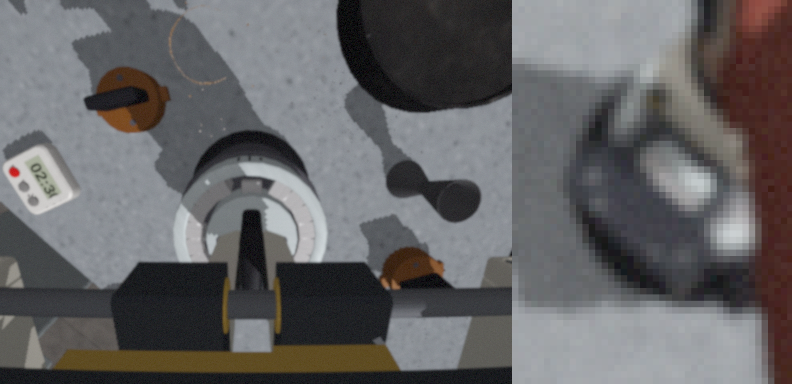

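The lug sits centred in the gap, at (252,183) in the wrist view. Lifting.

Request:
{"api": "play_rows", "payload": {
  "series": [
    {"tx":0,"ty":0,"tz":0.02,"rx":0,"ry":0,"rz":0,"claw":0},
    {"tx":0,"ty":0,"tz":0.03,"rx":0,"ry":0,"rz":0,"claw":0},
    {"tx":0,"ty":0,"tz":0.04,"rx":0,"ry":0,"rz":0,"claw":0},
    {"tx":0,"ty":0,"tz":0.05,"rx":0,"ry":0,"rz":0,"claw":0},
    {"tx":0,"ty":0,"tz":0.06,"rx":0,"ry":0,"rz":0,"claw":0},
    {"tx":0,"ty":0,"tz":0.07,"rx":0,"ry":0,"rz":0,"claw":0},
    {"tx":0,"ty":0,"tz":0.08,"rx":0,"ry":0,"rz":0,"claw":0},
    {"tx":0,"ty":0,"tz":0.08,"rx":0,"ry":0,"rz":0,"claw":0}
  ]
}}

```text
time_s: 6.65
tool_pos: [575.5, -151.3, 278.0]
ee_rot: [0.912, 0.411, 0.0, -0.0]
wrist_force: [0.1, -0.5, -3.2]
gripper_width: 0.127
grasp_force: 30.0
```

Request:
{"api": "play_rows", "payload": {
  "series": [
    {"tx":-0.01,"ty":0.03,"tz":0.02,"rx":0,"ry":0,"rz":0,"claw":0},
    {"tx":-0.02,"ty":0.06,"tz":0,"rx":0,"ry":-0.003,"rz":0,"claw":0},
    {"tx":-0.025,"ty":0.08,"tz":0,"rx":0,"ry":-0.005,"rz":0,"claw":0},
    {"tx":-0.025,"ty":0.08,"tz":0,"rx":0,"ry":-0.006,"rz":0,"claw":0},
    {"tx":-0.025,"ty":0.08,"tz":0,"rx":0,"ry":-0.006,"rz":0,"claw":0},
    {"tx":-0.025,"ty":0.08,"tz":0,"rx":0,"ry":-0.006,"rz":0,"claw":0},
    {"tx":-0.025,"ty":0.08,"tz":0,"rx":0,"ry":-0.006,"rz":0,"claw":0},
    {"tx":-0.025,"ty":0.08,"tz":0,"rx":0,"ry":-0.006,"rz":0,"claw":0}
  ]
}}

```text
time_s: 7.45
tool_pos: [519.7, 21.1, 281.6]
ee_rot: [0.905, 0.408, 0.108, 0.048]
wrist_force: [0.4, -0.5, -3.6]
gripper_width: 0.124
grasp_force: 30.0
```

Request:
{"api": "play_rows", "payload": {
  "series": [
    {"tx":-0.02,"ty":0.08,"tz":0,"rx":0,"ry":-0.006,"rz":0,"claw":0},
    {"tx":-0.02,"ty":0.08,"tz":0,"rx":0,"ry":-0.006,"rz":0,"claw":0},
    {"tx":-0.02,"ty":0.08,"tz":0,"rx":0,"ry":-0.006,"rz":0,"claw":0},
    {"tx":-0.02,"ty":0.08,"tz":0,"rx":0,"ry":-0.006,"rz":0,"claw":0},
    {"tx":-0.02,"ty":0.08,"tz":0,"rx":0,"ry":-0.006,"rz":0,"claw":0},
    {"tx":0,"ty":0.05,"tz":0,"rx":0,"ry":-0.003,"rz":0,"claw":0},
    {"tx":0,"ty":0,"tz":0,"rx":0,"ry":0,"rz":0,"claw":0},
    {"tx":0,"ty":0,"tz":0,"rx":0,"ry":0,"rz":0,"claw":0}
  ]
}}

```text
time_s: 8.25
tool_pos: [490.7, 153.8, 281.7]
ee_rot: [0.889, 0.401, 0.201, 0.091]
wrist_force: [-0.1, 0.3, -3.4]
gripper_width: 0.126
grasp_force: 30.0
```

```bash
cat > err.py <<'E'
from h import *
from scipy.spatial.transform import Rotation as R
s=sense();np.set_printoptions(suppress=True,precision=4)
def err(L,n,back=4):
    M=R.from_quat(s['ee_rot']).as_matrix();z=M[:,2];p=s['tool_pos']
    rv=np.cross(z,-n);rv*=np.arcsin(np.linalg.norm(rv))/np.linalg.norm(rv)
    tgt=L+(153+back)*n
    print('tcp',p,'tgt',tgt,'shift units',(tgt-p)/300,'rot units',rv/2/np.pi,'deg',np.degrees(np.linalg.norm(rv)))
    print('t',s['time_s'],'q',s['joint_positions'],'grip',s['gripper_width'],s['grasp_force'])
E
python3 - <<'E'
from err import *
err(np.array([557.8,171,94.5]),np.array([-.4378,-.0229,.8988]))
p,d,m=grab('wrist');p2,_,_=grab('top');p3,_,_=grab('scene')
a=cv2.resize(p,(400,300));b=cv2.resize(p2[100:240,120:300],(386,300));c=cv2.resize(p3[180:280,180:280],(300,300))
cv2.imwrite('pics/w3.png',np.vstack([np.hstack([a,b]),np.hstack([c,np.zeros((300,486,3),np.uint8)])]))
f=load('wrist');P=cloud(f)
m=(f['p'].min(2)>110)&(np.hypot(P[...,0]-557.8,P[...,1]-171)<32)&(P[...,2]>80)
q=P[m];print('lens px',len(q));
if len(q)>40:
    c=q.mean(0);u,sv,vt=np.linalg.svd(q-c);print(c,vt[2],sv/len(q)**.5)
E
```

```text
tcp [490.6603 153.8483 281.6606] tgt [489.0654 167.4047 235.6116] shift units [-0.0053  0.0452 -0.1535] rot units [ 0.0034 -0.0015  0.0016] deg 1.463072472504533
t 8.25 q [-0.177   0.1804 -0.343   2.0581  0.5107  0.5762 -1.6119] grip 0.12627383927572955 29.997688829898834
lens px 488
[557.1761 172.2771 101.1553] [ 0.3435 -0.9391  0.0114] [33.9493  8.1636  7.9606]
```

View pics/w3.png

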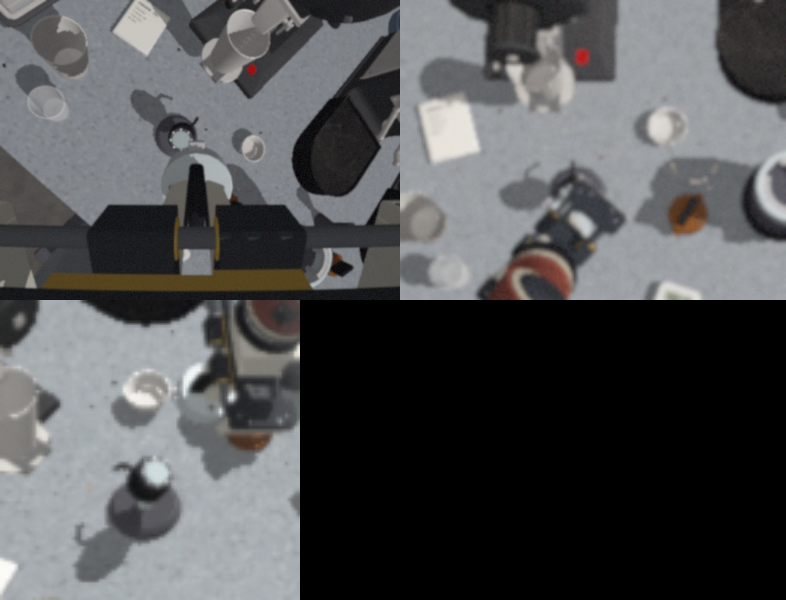

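The wrist view shows the carrier firmly held, with its disc at (197,175). The lens is clear of it, at (181,137). I'll refine the lens pose from this view.

```bash
python3 - <<'E'
from err import *
f=load('wrist');P=cloud(f)
m=(f['p'].min(2)>110)&(np.hypot(P[...,0]-557.8,P[...,1]-171)<30)&(P[...,2]>80)&(P[...,2]<108)
k,lab,st,_=cv2.connectedComponentsWithStats(m.astype(np.uint8));i=1+st[1:,4].argmax();m=lab==i;print(st[i])
q=P[m];c=q.mean(0);u,sv,vt=np.linalg.svd(q-c);n=vt[2]*np.sign(vt[2,2]);print(len(q),c,n,np.degrees(np.arccos(n[2])),sv/len(q)**.5,np.ptp(q,axis=0))
E
```

```text
[217 164  30  28 469]
469 [558.3181 172.5691  94.4458] [-0.4416 -0.0302  0.8967] 26.27061056832726 [8.6847 7.9988 0.7813] [33.6931 35.4236 18.2618]
```

Request:
{"api": "play_rows", "payload": {
  "series": [
    {"tx":-0.005,"ty":0.026,"tz":-0.02,"rx":0.0018,"ry":-0.0015,"rz":0.0016,"claw":0},
    {"tx":0,"ty":0.02,"tz":-0.03,"rx":0.002,"ry":0,"rz":0,"claw":0},
    {"tx":0,"ty":0,"tz":-0.03,"rx":0,"ry":0,"rz":0,"claw":0},
    {"tx":0,"ty":0,"tz":-0.03,"rx":0,"ry":0,"rz":0,"claw":0},
    {"tx":0,"ty":0,"tz":-0.03,"rx":0,"ry":0,"rz":0,"claw":0},
    {"tx":0,"ty":0,"tz":-0.014,"rx":0,"ry":0,"rz":0,"claw":0},
    {"tx":0,"ty":0,"tz":0,"rx":0,"ry":0,"rz":0,"claw":0},
    {"tx":0,"ty":0,"tz":0,"rx":0,"ry":0,"rz":0,"claw":0}
  ]
}}

```text
time_s: 9.2
tool_pos: [490.7, 167.7, 236.4]
ee_rot: [0.888, 0.401, 0.211, 0.081]
wrist_force: [0.3, -0.6, -3.7]
gripper_width: 0.13
grasp_force: 30.0
```

```bash
python3 - <<'E'
from err import *
n=np.array([-.438,-.026,.8986]);n/=np.linalg.norm(n);L=np.array([558,171.7,94.4])
err(L,n)
for k in ('wrist','scene','top'):
    p,d,m=grab(k);f=load(k);P=cloud(f)
    # carrier points in lens frame (axial, lateral)
    r=P-L;ax=r@n;lat=r-ax[...,None]*n;ll=np.linalg.norm(lat,axis=2)
    g=(ax>122)&(ax<146)&(ll<50);q=lat[g];
    if g.sum(): print(k,g.sum(),'lateral mean',q.mean(0),'r pct',np.percentile(ll[g],[5,50,95]))
    if k!='top': cv2.imwrite(f'pics/f_{k}.png',p)
a=cv2.imread('pics/f_wrist.png');b=cv2.resize(cv2.imread('pics/f_scene.png')[160:280,180:300],(384,384),interpolation=3)
cv2.imwrite('pics/f.png',cv2.resize(np.hstack([a,b]),(800,343)))
E
```

```text
tcp [490.6754 167.7354 236.3801] tgt [489.2341 167.618  235.4801] shift units [-0.0048 -0.0004 -0.003 ] rot units [0.     0.0004 0.    ] deg 0.15017592482935083
t 9.2 q [-0.2567  0.2426 -0.28    2.1392  0.6641  0.4337 -1.7981] grip 0.13039007423148818 29.997848868370056
wrist 689 lateral mean [18.292  21.5356  9.5391] r pct [30.1764 31.6382 38.3715]
scene 79 lateral mean [ 0.4982 17.225   0.7412] r pct [23.9547 29.8332 37.1643]
top 39 lateral mean [15.6223  4.3974  7.7419] r pct [25.3362 33.1637 38.4769]
```

View pics/f.png

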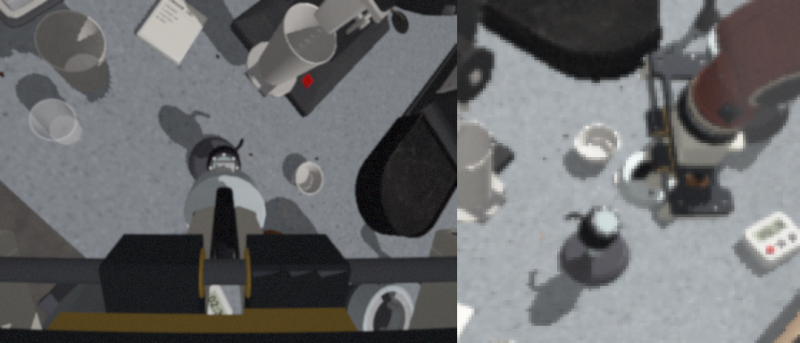

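The carrier is above the lens and its side wall lies about 31 mm from the lens axis, so it is centred. I'll make one small correction, let it settle and hand in.

Request:
{"api": "play_rows", "payload": {
  "series": [
    {"tx":-0.005,"ty":0,"tz":-0.003,"rx":0,"ry":0,"rz":0,"claw":0},
    {"tx":0,"ty":0,"tz":0,"rx":0,"ry":0,"rz":0,"claw":0},
    {"tx":0,"ty":0,"tz":0,"rx":0,"ry":0,"rz":0,"claw":0},
    {"tx":0,"ty":0,"tz":0,"rx":0,"ry":0,"rz":0,"claw":0},
    {"tx":0,"ty":0,"tz":0,"rx":0,"ry":0,"rz":0,"claw":0},
    {"tx":0,"ty":0,"tz":0,"rx":0,"ry":0,"rz":0,"claw":0},
    {"tx":0,"ty":0,"tz":0,"rx":0,"ry":0,"rz":0,"claw":0},
    {"tx":0,"ty":0,"tz":0,"rx":0,"ry":0,"rz":0,"claw":0}
  ]
}}

```text
time_s: 10.15
tool_pos: [488.7, 168.0, 235.1]
ee_rot: [0.887, 0.402, 0.211, 0.081]
wrist_force: [0.6, 0.3, -3.1]
gripper_width: 0.128
grasp_force: 30.0
```

```bash
python3 - <<'E'
from err import *
n=np.array([-.438,-.026,.8986]);n/=np.linalg.norm(n);L=np.array([558,171.7,94.4])
err(L,n)
# check of carrier height and tilt in the hand: disc top face and teeth edge along the lens axis
p,d,m=grab('wrist');P=cloud(load('wrist'));r=P-L;ax=r@n;ll=np.linalg.norm(r-ax[...,None]*n,axis=2)
g=(ll<29)&(ll>14)&(ax>140)&(ax<158)&(p.min(2)>90);q=P[g]
print('top face',g.sum(),np.percentile(ax[g],[10,50,90]) if g.sum() else '')
w=(ll>28)&(ll<34)&(ax>100)&(ax<160);print('wall',w.sum(),np.percentile(ax[w],[2,98]))
if g.sum()>50: v=np.linalg.svd(q-q.mean(0))[2][2];print('tilt err',np.degrees(np.arccos(abs(v@n))))
E
```

```text
tcp [488.7469 167.9979 235.1331] tgt [489.2341 167.618  235.4801] shift units [ 0.0016 -0.0013  0.0012] rot units [0.     0.0003 0.    ] deg 0.11697385360157314
t 10.15 q [-0.2611  0.242  -0.2777  2.1444  0.6691  0.4306 -1.8052] grip 0.12778951070189182 29.997717440128326
top face 2042 [148.2089 149.0341 149.859 ]
wall 1175 [126.0704 149.9569]
tilt err 0.010233890547891953
```

The disc's top face is 149 mm from the lens, so the teeth are at about 119 mm, and the measured tilt error is about 0°. Handing in.

```bash
python3 -c "
from station import finish_job
print(finish_job())"
```

```text
the job is handed in; nothing more can be done
None
```

I turned the carrier about 55° anticlockwise and lifted it straight out, then handed in with it held still on the lens axis, teeth about 119 mm from the lens; the hand-in call returned no verdict.

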